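# Press home the one loose flask stopper

## Robot

A 7-joint arm with a two-finger parallel gripper is mounted at the origin on a cart in front of the work surface, level with it; the furniture and walls round the work are solid. World frame = base frame: x ahead of the robot, y to its left, z up, the work surface at z = 0. Lengths are in m, angles in rad, forces in N, time in s.
With the tool pointing down it reaches from about 0.4 to 0.875 m from the base axis. Payload 6.5 kg.
Tool frame: the origin (TCP) lies between the finger pads; the fingertips stand 19 mm ahead of it and the grasp point (between the pads) is the TCP; z points along the fingers, y is the line along which they close (so a half turn about z gives the same grasp; the last joint's range is limited). The gripper opens to 85 mm and grips with 20 to 120 N. Pads are 22 mm wide; open, the fingers measure 114 mm over their backs; the gripper's body (76 mm by 85 mm) begins 54 mm behind the grasp point. The pads swing forward as they close: fully open they stand 13 mm farther back than shut.
Start: joints at [-1.243, 0.536, -0.004, 1.538, 0.003, 1.067, -0.071], TCP at [0.249, 0.6, 0.229] pointing down, gripper open.
Joint ranges: [-2.7, 2.7], [-0.37, 2.16], [-1.27, 1.26], [0.24, 2.4], [-1.31, 4.45], [0.19, 1.91], [-2.76, 2.76]. Speed limits (rad/s): [2.39, 2.39, 3.14, 3.14, 3.14, 3.14, 3.14].

## Interface

Orientations are given as [roll, pitch, yaw] about the fixed x, y, z axes, in that order (R = Rz(yaw) Ry(pitch) Rx(roll)).
In Python, from rig import telemetry, read_camera, workorder gives the robot as it stands. The module is installed in compiled form; this text tells all that it offers.
- The arm moves only by the tool play_rows, never from a script. Its argument "targets" is a list of rows, each an object with "linear": the shift along the world's x, y, z in mm, a list of three; "twist": the turn about the world's z in degrees. A call has 1 to 10 rows; each row shifts and turns the commanded pose from where the row before left it; what a row does not reach is not made up. A row lasts 1/8 s, in which the tool goes at most 62.5 mm and 10.7 degrees, less where a joint would pass 70% of its speed; a pose out of reach is approached as far as the arm can. A call is refused whole if a number of a shift passes 62.5 or a number of a turn 10.7, either way. A call with a gripper value outside its range is refused whole. "gripper" is the opening, from -1 (shut) to 1 (fully open), set as the call begins (left out, the last holds). The fingers move at their own pace and stop on an object; "squeeze" is the grip in N (left out, the last holds). Time passes only in rows, so rows that do not move let the fingers close. It gives the time, the measured TCP pose, the force, the opening and the grip force at its end, in the units of the state.
- telemetry.sense(): the state, without advancing time (a new reading comes with each control period).
- read_camera(name): name is "scene" or "side" or "wrist"; returns a dict with "image" (400x640x3 uint8, blue, green, red), "K" (3x3 intrinsics, pixels), "rvec" (rotation vector, rad) and "tvec" (3), from world to camera coordinates, as OpenCV has them; the wrist camera has in their place "hand_eye" (4x4, takes a point from camera to tool coordinates, whose origin is the TCP and whose axes are the flange's). Camera axes: x right, y down, z forward; pixel columns grow to the right and rows downward; lengths in m; the calibration is good to about 2 mm. The wrist camera is an equidistant fisheye: a pixel r from the principal point sees the ray r / f radians off the axis. A picture is of the moment at which its call begins: read the wrist's pose just before it. There is no depth.
- workorder.close_job(): hands the job in; it is judged then, once.
The state is a dict: "time_s": time; "q": joint angles; "joint_velocities": joint speeds; "tau": joint torques, N m; "tcp_pos": TCP position; "tool_rot": TCP orientation; "ft_force": force on the tool from outside, world axes, zero at the start; "ft_torque": the same for the moment, N m; "width": finger opening in m; "grip_force": force on a finger pad.
Only numpy, scipy, OpenCV 4.12 (cv2) and the standard library are available. Lean on these libraries where they do the work, as an engineer would, in place of code of your own. Each camera call takes 0.05 s, during which the arm holds its last target. There are 200 camera calls.

## Task

Three like conical flasks stand on the worktop, each with a black rubber stopper, and one of the stoppers stands clearly higher out of its neck than the other two. With the fingertips press that stopper gently straight down until it is fully home, level with the others, then withdraw. Do not lift, tip or shove the flask, and leave the other flasks, the brown bottle and everything else untouched.

Things in the scene. Friction and masses are not known exactly. Their poses are not given: they have to be found in the camera images.
- flask_loose: clear glass conical flask, base 64 mm diameter, rim 114 mm above its base and about 25 mm across, loose, about 0.1 kg; origin at the centre of its underside, z up. Looks like the other two but for its stopper, which stands too far out of the neck
- stopper_loose (a joint): how far the loose stopper has been pushed down, in m, along the flask's axis: 0 = top 24 mm above the rim, 0.014 = home, top 10 mm above the rim as on the other flasks, where it stops hard. It starts between 0 and 0.004. It slides down against a friction of about 3.5 N, does not spring back and stays where it is left
- stopper_loose_top (a point): centre of the flat top of the loose black rubber stopper (25 mm diameter, tapering downwards); with the flask on the worktop (z = 0) it is at z = 0.134 to 0.138 at the start and at z = 0.124 when the stopper is home
- flask_b: clear glass conical flask, base 64 mm diameter, rim 114 mm above its base and about 25 mm across, loose, about 0.1 kg; origin at the centre of its underside, z up. Its stopper is home already; leave alone
- stopper_b_top (a point): centre of the flat top of that flask's black rubber stopper (25 mm diameter), 10 mm above its rim, z = 0.124; fixed to the flask
- flask_c: clear glass conical flask, base 64 mm diameter, rim 114 mm above its base and about 25 mm across, loose, about 0.1 kg; origin at the centre of its underside, z up. Its stopper is home already; leave alone
- stopper_c_top (a point): centre of the flat top of that flask's black rubber stopper (25 mm diameter), 10 mm above its rim, z = 0.124; fixed to the flask
- reagent_bottle: stoppered brown glass reagent bottle, 56 mm diameter, 109 mm tall, standing among the flasks; its glass stopper is part of it; leave alone
- dish: glass Petri dish with lid lying at the back, 95 mm diameter, 16 mm tall; leave alone
- small_beaker: small glass beaker standing upside down at the back, 61x56 mm, 69 mm tall; leave alone
- white_bottle: small clear glass reagent bottle with a glass stopper at the back, 46 mm diameter, 89 mm tall; leave alone
- pen: marker pen lying at the left, 139 mm long along its x, 16 mm thick; leave alone
- forceps: steel tweezers lying at the far left, 126 mm long along their x, 13 mm wide, 8 mm high; leave alone
Things that resemble listed ones, but are neither listed nor needed, are in the scene too. Leave any purple look-alike of the flask_loose alone.

How it is judged:
By the outcome, as a careful person would: the job done as asked, in the order asked, and still so for the second after the job is handed in, with the robot touching nothing.
It also fails if it takes over 32 s, if anything falls off the work surface, if the arm or the gripper's body presses on something with over 40 N, if the wrist force passes 120 N, or if a joint passes its speed limit or range.

## Working session

There is one attempt and no reset: what is moved stays moved. The work goes in short steps, Python scripts to look and compute and a tool call to move; the robot and the scene stay as the last step left them, time stands still between calls to the robot, and variables do not carry over. Pictures are saved under pics/ and viewed, at most 11 in all, crops included, and the job is handed in when it is done.

Besides the shell and the picture viewer there is one more tool, called as name(argument=value, ...) on one line, values as JSON. play_rows: Moves the arm, as the interface text tells. Its arguments: {"type":"object","properties":{"targets":{"type":"array","items":{"type":"object","properties":{"linear":{"type":"array","items":{"type":"number"}},"twist":{"type":"number"}}}},"gripper":{"type":"number"},"squeeze":{"type":"number"}},"required":["targets"]}

```bash
mkdir -p pics; cat > h.py <<'E'
import numpy as np,cv2
from rig import telemetry, read_camera, workorder
def ray(c,u,v):
    K=np.array(c["K"]);R=cv2.Rodrigues(np.array(c["rvec"],float))[0];t=np.array(c["tvec"],float).ravel()
    return -R.T@t, R.T@np.linalg.inv(K)@np.array([u,v,1.])
def atz(c,u,v,z):
    o,d=ray(c,u,v);return o+d*(z-o[2])/d[2]
def tri(ca,pa,cb,pb):
    o1,d1=ray(ca,*pa);o2,d2=ray(cb,*pb)
    s=np.linalg.lstsq(np.c_[d1,-d2],o2-o1,rcond=None)[0]
    a=o1+s[0]*d1;b=o2+s[1]*d2;return (a+b)/2,np.linalg.norm(a-b)
E
python3 - <<'E'
from h import *
import pickle
d={}
for n in("scene","side"):
    c=read_camera(n);d[n]=c;cv2.imwrite(f"pics/{n}.png",c["image"])
    print(n,ray(c,320,200))
pickle.dump(d,open("cam.pkl","wb"));s=telemetry.sense();print(s)
E
```

```text
scene (array([-0.4347845 , -0.66755232,  0.67313058]), array([ 0.7150011 ,  0.57058343, -0.40402873]))
side (array([0.15058527, 0.97381721, 0.66782901]), array([ 0.35999634, -0.77926451, -0.5129896 ]))
{'time_s': 0.1, 'q': array([-1.24322113,  0.53709053, -0.00443144,  1.53876627,  0.00255628,
        1.06727374, -0.07118746]), 'joint_velocities': array([-1.49567446e-03, -4.46373958e-03, -2.29173730e-05, -2.90612551e-03,
        9.92551856e-05,  7.09309774e-04,  5.04844872e-04]), 'tau': array([ 2.44606024e-03, -5.84567320e+01,  1.05189152e+00, -2.59778363e+01,
        1.26617597e-02,  4.65271936e-03,  1.05478318e-05]), 'tcp_pos': array([0.24917994, 0.59973412, 0.2287038 ]), 'tool_rot': array([-3.14006224e+00,  7.88886119e-05,  2.74787446e+00]), 'ft_force': array([0.15371768, 0.30294919, 0.46522524]), 'ft_torque': array([ 0.03260816, -0.00807072, -0.02806027]), 'grip_force': 0.0, 'width': 0.08563514087321085}
```

View pics/scene.png

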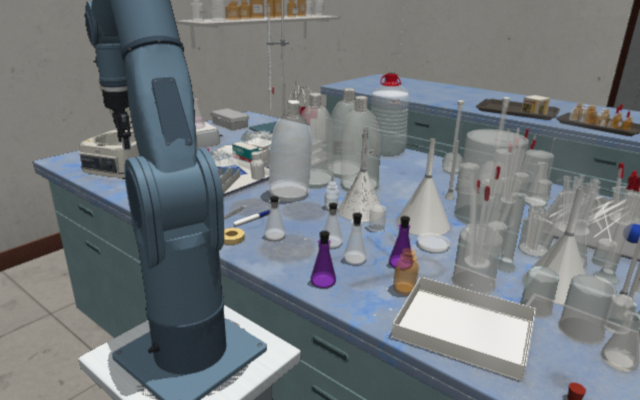

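View pics/side.png

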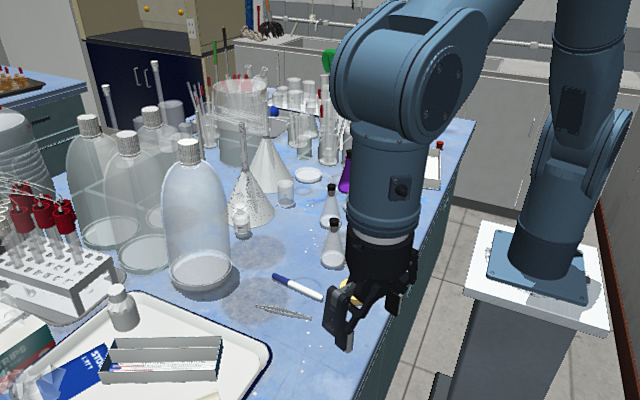

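The scene view shows three clear flasks with stoppers at about (274,201), (333,208) and (357,218). Purple look-alikes are at (323,240) and (404,222), and the brown bottle is at (405,270). The side view shows two clear flasks at (332,188) and (335,224), with the third hidden by the arm. I'll enlarge to compare stopper heights.

```bash
python3 - <<'E'
from h import *
import pickle
d=pickle.load(open("cam.pkl","rb"))
a=d["scene"]["image"][185:275,250:380];b=d["side"]["image"][170:275,300:400]
cv2.imwrite("pics/crop1.png",cv2.resize(a,None,fx=6,fy=6,interpolation=cv2.INTER_CUBIC))
cv2.imwrite("pics/crop2.png",cv2.resize(b,None,fx=5.5,fy=5.5,interpolation=cv2.INTER_CUBIC))
c=d["scene"]
for p in [(274,199),(333,205),(357,215),(323.5,235),(404.5,218)]: print(p,atz(c,*p,.124))
c=d["side"]
for p in [(332,185),(335,221)]: print(p,atz(c,*p,.124))
E
```

```text
(274, 199) [0.45633773 0.20883286 0.124     ]
(333, 205) [0.53442066 0.05980657 0.124     ]
(357, 215) [ 0.52607152 -0.02655462  0.124     ]
(323.5, 235) [ 0.38040952 -0.03020985  0.124     ]
(404.5, 218) [ 0.59380729 -0.13042805  0.124     ]
(332, 185) [0.53746498 0.06111473 0.124     ]
(335, 221) [0.45949007 0.21825851 0.124     ]
```

View pics/crop1.png

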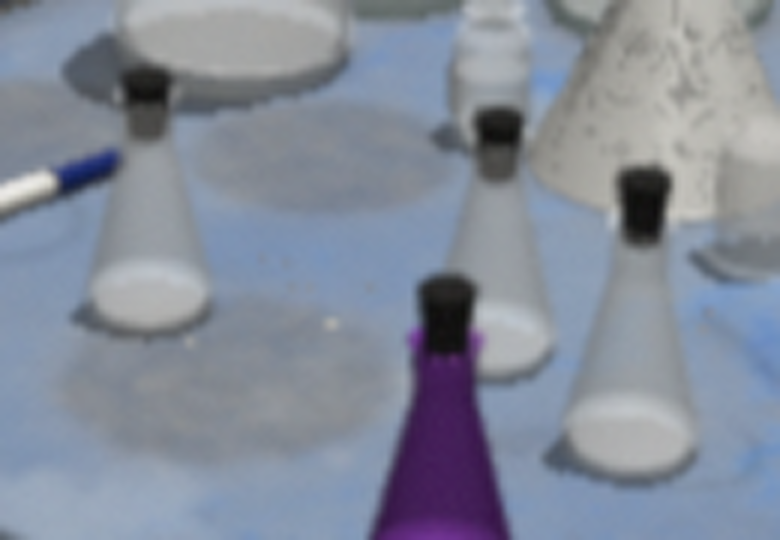

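View pics/crop2.png

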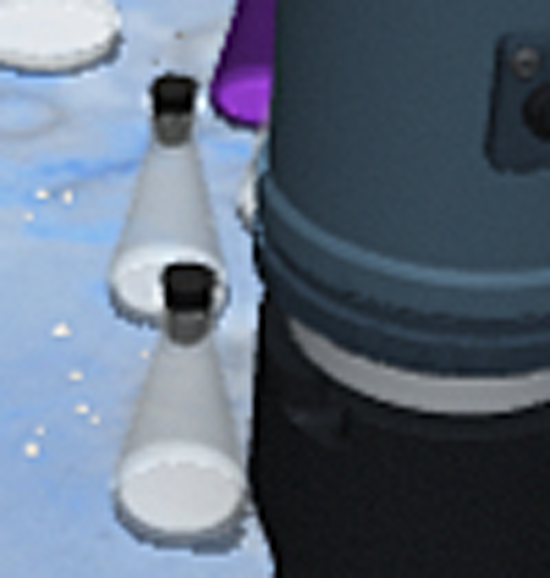

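The loose one is the right-hand clear flask in the scene view, stopper at about (357.6,214.6). Its black part reaches clearly lower before the glass, about 11 px, against about 6 px for the clear flasks at (274,199) and (333,205). The purple ones are look-alikes and don't count.

```bash
python3 - <<'E'
from h import *
import pickle
d=pickle.load(open("cam.pkl","rb"))
c=d["scene"]
print("top",atz(c,357.6,214.6,.136),"base",atz(c,355,258,.0))
for n,p in dict(cone1=(362,210),cone2=(428,220),brown=(405,285),bigbottle=(290,190)).items(): print(n,atz(c,*p,0))
# top height of cones: vertical line
E
```

```text
top [ 0.50806954 -0.040348    0.136     ] base [ 0.51734638 -0.0337497   0.        ]
cone1 [0.78545878 0.12783127 0.        ]
cone2 [ 0.86325558 -0.07313759  0.        ]
brown [ 0.49223997 -0.20323064  0.        ]
bigbottle [0.75360373 0.41993656 0.        ]
```

play_rows(targets=[{"linear": [10,-40,5],"twist": 0},{"linear": [20,-55,5],"twist": 0},{"linear": [20,-55,5],"twist": 0},{"linear": [20,-55,0],"twist": 0},{"linear": [20,-55,0],"twist": 0},{"linear": [20,-55,0],"twist": 0},{"linear": [20,-50,0],"twist": 0},{"linear": [20,-50,0],"twist": 0},{"linear": [0,0,0],"twist": 0}], gripper=-1)

```text
time_s: 1.23
tcp_pos: [0.4005, 0.1812, 0.2444]
tool_rot: [-3.14, 0.001, 2.74]
ft_force: [0.0, 1.6, -0.2]
width: -0.0002
grip_force: 0.0
```

play_rows(targets=[{"linear": [20,-40,0],"twist": 0},{"linear": [20,-45,0],"twist": 0},{"linear": [20,-45,0],"twist": 0},{"linear": [20,-40,0],"twist": 0},{"linear": [15,-30,0],"twist": 0},{"linear": [10,-15,0],"twist": 0},{"linear": [0,0,0],"twist": 0},{"linear": [0,0,0],"twist": 0}])

```text
time_s: 2.22
tcp_pos: [0.5039, -0.0282, 0.2442]
tool_rot: [3.141, -0.001, 2.75]
ft_force: [-0.6, 0.2, -0.0]
width: 0.0001
grip_force: 0.0
```

```bash
python3 - <<'E'
from h import *
import pickle
s=telemetry.sense();w=read_camera("wrist");c=read_camera("side");b=read_camera("scene")
pickle.dump((s,w,c,b),open("cam2.pkl","wb"))
print(s["tcp_pos"],s["tool_rot"],w["K"],w["hand_eye"])
cv2.imwrite("pics/w.png",w["image"])
f=lambda i:cv2.resize(i,None,fx=4,fy=4,interpolation=cv2.INTER_CUBIC)
cv2.imwrite("pics/s2.png",np.vstack([f(c["image"][130:200,290:420]),f(b["image"][165:235,310:440])]))
E
```

```text
[ 0.50389345 -0.02816173  0.24416336] [ 3.14138768e+00 -1.13744786e-03  2.74959466e+00] [[309.70691629   0.         324.17211532]
 [  0.         309.70691629 199.63239073]
 [  0.           0.           1.        ]] [[ 3.46488281e-04 -9.55947038e-01 -2.93538995e-01  7.43539575e-02]
 [ 9.99999651e-01  5.54539951e-04 -6.25547770e-04 -6.21027884e-04]
 [ 7.60769637e-04 -2.93538675e-01  9.55946896e-01 -1.44561792e-01]
 [ 0.00000000e+00  0.00000000e+00  0.00000000e+00  1.00000000e+00]]
```

View pics/w.png

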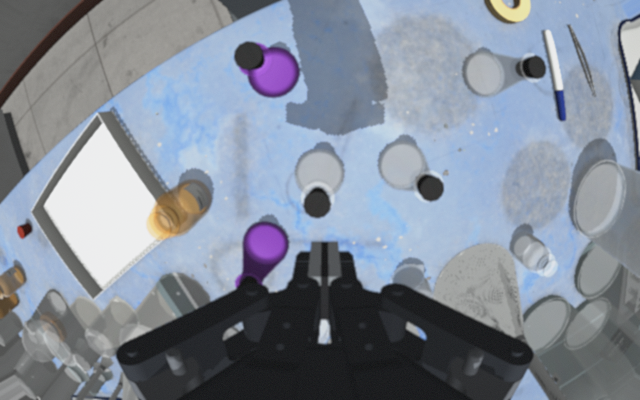

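View pics/s2.png

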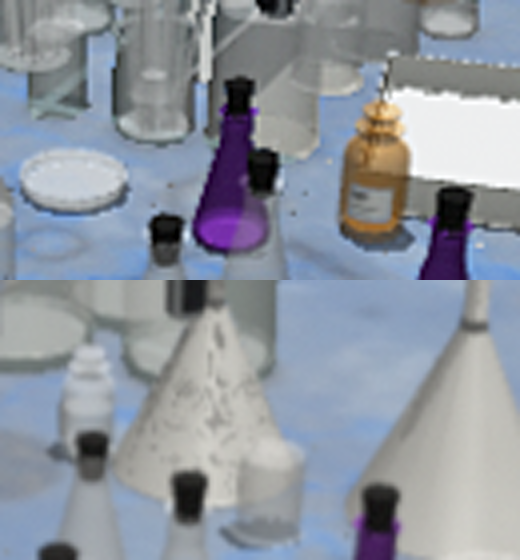

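Wrist view: stoppers at (317,203) (loose), (430,187) and (533,67). Side crop: the loose stopper's top is at about (355.8,168.6). The scene crop puts it at about (357.4,214.3), again the longest protruding black part of the clear ones. Now locating it with all three cameras.

```bash
cat >> h.py <<'E'
from scipy.spatial.transform import Rotation as Ro
def wray(s,w,u,v):
    K=np.array(w["K"]);x=np.array([u-K[0,2],v-K[1,2]]);r=np.hypot(*x);th=r/K[0,0]
    d=np.r_[x/r*np.sin(th),np.cos(th)];H=np.array(w["hand_eye"])
    R=Ro.from_euler("xyz",s["tool_rot"]).as_matrix()
    return s["tcp_pos"]+R@H[:3,3],R@H[:3,:3]@d
def watz(s,w,u,v,z):
    o,d=wray(s,w,u,v);return o+d*(z-o[2])/d[2]
def darks(w):
    m=(w["image"].max(2)<60).astype(np.uint8);m[235:]=0
    n,_,st,ce=cv2.connectedComponentsWithStats(m)
    return [(st[i],ce[i].round(1)) for i in range(1,n) if 200<st[i,4]<1500]
E
python3 - <<'E'
from h import *
import pickle
s,w,c,b=pickle.load(open("cam2.pkl","rb"))
print(tri(c,(355.8,168.6),b,(357.4,214.3)))
for z in(.124,.136):print(z,"side",atz(c,355.8,168.6,z),"scene",atz(b,357.4,214.3,z))
for st,ce in darks(w):
    print(st,ce,watz(s,w,*ce,.124),watz(s,w,*ce,.136))
print("rimbase",watz(s,w,320,172,0.0))
E
```

```text
(array([ 0.50836557, -0.03934178,  0.13621587]), np.float64(0.00046754993422896447))
0.124 side [ 0.51632102 -0.06221603  0.124     ] scene [ 0.53029366 -0.02487829  0.124     ]
0.136 side [ 0.50825078 -0.03935517  0.136     ] scene [ 0.50920407 -0.03892247  0.136     ]
[   0    0  102  107 1287] [46.9 45.5] [ 0.21585619 -0.25624832  0.124     ] [ 0.22579058 -0.24465531  0.136     ]
[236  43  27  26 558] [249.2  55.8] [ 0.36696726 -0.04160346  0.124     ] [ 0.37005396 -0.0397372   0.136     ]
[523  57  22  20 356] [533.3  67. ] [0.46224884 0.21086491 0.124     ] [0.4610178  0.20129041 0.136     ]
[  4 114  24  61 370] [ 15.7 143.3] [ 0.2859762  -0.37308223  0.124     ] [ 0.29273305 -0.35619482  0.136     ]
[418 175  24  25 433] [429.5 187. ] [0.53558325 0.06260701 0.124     ] [0.53102901 0.05975091 0.136     ]
[305 188  24  28 503] [316.8 202.5] [ 0.50984209 -0.03860715  0.124     ] [ 0.50645433 -0.03687668  0.136     ]
rimbase [ 0.50864197 -0.03681636  0.        ]
```

play_rows(targets=[{"linear": [4,-10,0],"twist": 0},{"linear": [0,0,-20],"twist": 0},{"linear": [0,0,-30],"twist": 0},{"linear": [0,0,-20],"twist": 0},{"linear": [0,0,0],"twist": 0},{"linear": [0,0,0],"twist": 0}])

```text
time_s: 3.12
tcp_pos: [0.5091, -0.0401, 0.1753]
tool_rot: [3.141, 0.001, 2.748]
ft_force: [-0.4, 0.7, 0.0]
width: 0.0001
grip_force: 0.0
```

```bash
python3 - <<'E'
from h import *
s=telemetry.sense();w=read_camera("wrist");c=read_camera("side");b=read_camera("scene")
print(s["tcp_pos"],s["ft_force"])
for st,ce in darks(w): print(st,ce,watz(s,w,*ce,.136))
f=lambda i:cv2.resize(i,(390,390),interpolation=cv2.INTER_CUBIC)
cv2.imwrite("pics/p3.png",np.hstack([f(c["image"][130:195,320:385]),f(b["image"][180:245,325:390])]))
cv2.imwrite("pics/w3.png",w["image"][120:340,220:420].repeat(2,0).repeat(2,1))
E
```

```text
[ 0.50909406 -0.04011587  0.17530446] [-0.35328498  0.71798975  0.0464708 ]
[   0    0   88   96 1243] [39.6 40.6] [ 0.2770705  -0.19690539  0.136     ]
[ 218    5   41   39 1184] [238.   24.4] [ 0.37127982 -0.03946107  0.136     ]
[574  41  24  25 498] [585.7  53.3] [0.4609004  0.19553196 0.136     ]
[  0 113  16  52 318] [  6.4 140. ] [ 0.32503311 -0.28516961  0.136     ]
[455 183  32  32 767] [470.9 198.2] [0.52914827 0.05735724 0.136     ]
[311 200  35  35 947] [328.2 218.9] [ 0.50511614 -0.03647808  0.136     ]
```

View pics/p3.png

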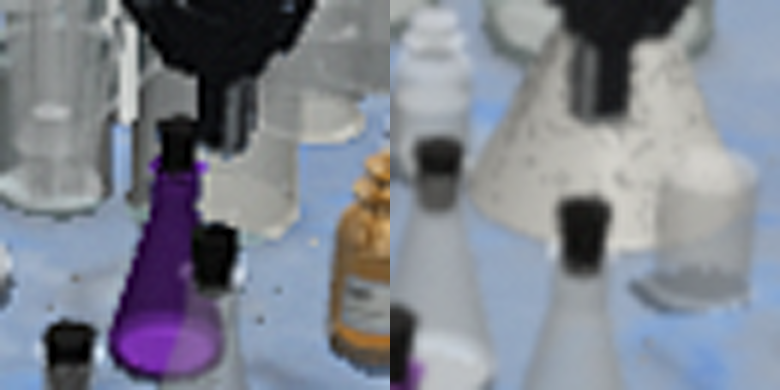

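View pics/w3.png

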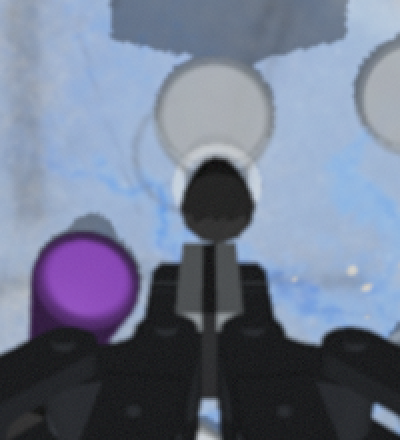

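Wrist crop: the fingertips end at crop (209,240), and the top disc's centre is at about crop (217,207), which is about pixel (328.5,223.5). The tool sits a few mm off centre sideways, and the side and scene crops show about 20 mm of clearance above the stopper.

```bash
python3 - <<'E'
from h import *
s=telemetry.sense();w=read_camera("wrist")
R=Ro.from_euler("xyz",s["tool_rot"]).as_matrix()
for p in [(328.5,223.5),(328.5,222),(328.5,225)]:
    q=watz(s,w,*p,.136);print(q,"tool offset",(R.T@(q-s["tcp_pos"])).round(4))
# where is the tool axis point on z=.136 in scene/side
P=np.array([[*s["tcp_pos"][:2],s["tcp_pos"][2]-.019]])
for n in("scene","side"):
    c=read_camera(n);print(n,cv2.projectPoints(np.vstack([P,[[.5075,-.0375,.136]]]),np.array(c["rvec"],float),np.array(c["tvec"],float),np.array(c["K"]),None)[0].reshape(-1,2))
E
```

```text
[ 0.50818375 -0.03722562  0.136     ] tool offset [0.0019 0.002  0.0394]
[ 0.50723253 -0.03683606  0.136     ] tool offset [0.003  0.002  0.0394]
[ 0.50913864 -0.03761663  0.136     ] tool offset [0.0009 0.002  0.0394]
scene [[358.08322422 207.23032912]
 [356.5694023  214.35565279]]
side [[356.04252939 162.01099703]
 [355.80923114 168.91281276]]
```

play_rows(targets=[{"linear": [-1,2.5,0],"twist": 0},{"linear": [0,0,-6],"twist": 0},{"linear": [0,0,-6],"twist": 0},{"linear": [0,0,-3],"twist": 0},{"linear": [0,0,0],"twist": 0},{"linear": [0,0,0],"twist": 0}])

```text
time_s: 4.18
tcp_pos: [0.5075, -0.0373, 0.1595]
tool_rot: [3.142, 0.0, 2.748]
ft_force: [-0.4, 0.3, 1.2]
width: -0.0001
grip_force: 0.0
```

```bash
python3 - <<'E'
from h import *
s=telemetry.sense();w=read_camera("wrist");c=read_camera("side");b=read_camera("scene")
print(s["tcp_pos"],s["ft_force"])
f=lambda i:cv2.resize(i,(360,360),interpolation=cv2.INTER_CUBIC)
cv2.imwrite("pics/p4.png",np.vstack([np.hstack([f(c["image"][140:200,325:385]),f(b["image"][185:245,330:390])])]))
E
```

```text
[ 0.50750149 -0.0373255   0.15954347] [-0.37770814  0.3463746   1.23877381]
```

View pics/p4.png

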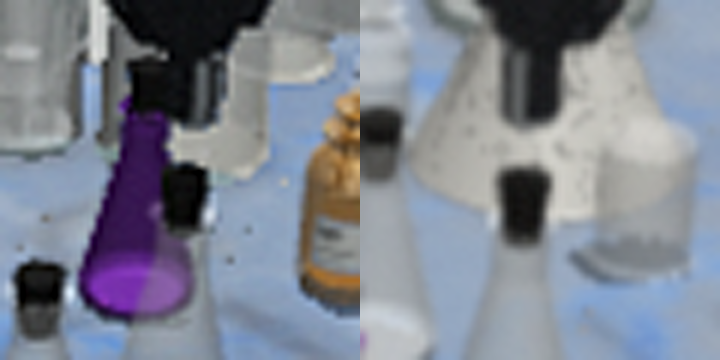

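The side and scene crops show the fingertip end at side (358.3,160.8) and scene (358.3,205.3), still above the stopper and perhaps slightly off it. I'll triangulate the tip.

```bash
python3 - <<'E'
from h import *
import pickle
_,_,c,b=pickle.load(open("cam2.pkl","rb"))
print("tip",tri(c,(358.3,160.5),b,(358.3,205)))
print("stopper",tri(c,(356,168.6),b,(357.4,214.3)))
E
```

```text
tip (array([ 0.50446107, -0.04210555,  0.16318621]), np.float64(0.0038478056949406876))
stopper (array([ 0.50790655, -0.03957558,  0.1363422 ]), np.float64(0.0007089240169277805))
```

```bash
python3 - <<'E'
from h import *
s=telemetry.sense();w=read_camera("wrist");H=np.array(w["hand_eye"]);K=np.array(w["K"])
def pr(p):
    q=np.linalg.inv(H)@np.r_[p,1];q=q[:3];r=np.hypot(q[0],q[1]);th=np.arctan2(r,q[2])
    return (K[0,0]*th*q[:2]/r+K[:2,2]).round(1)
for z in(0,.006,.019):print(z,[pr([x,0,z]) for x in(.011,0,-.011)])
R=Ro.from_euler("xyz",s["tool_rot"]).as_matrix()
print("stopper pred",pr(R.T@(np.array([.508,-.0375,.136])-s["tcp_pos"])))
for st,ce in darks(w): print(st,ce)
cv2.imwrite("pics/w4.png",cv2.resize(w["image"][170:270,260:400],None,fx=5,fy=5,interpolation=cv2.INTER_CUBIC))
E
```

```text
0 [array([325.6, 235.3]), array([325.5, 254.5]), array([325.5, 272.5])]
0.006 [array([325.5, 230.7]), array([325.5, 249.4]), array([325.4, 267.1])]
0.019 [array([325.4, 221.8]), array([325.4, 239.5]), array([325.4, 256.3])]
stopper pred [325.4 237. ]
[   0    0   85   94 1230] [38.3 39.9]
[ 205    1   46   43 1421] [227.6  22.6]
[585  41  25  27 550] [596.9  54.7]
[  0 114  13  50 262] [  4.8 142. ]
[460 192  35  35 877] [477.5 208.3]
[308 210  36  25 656] [325.2 224.1]
```

View pics/w4.png

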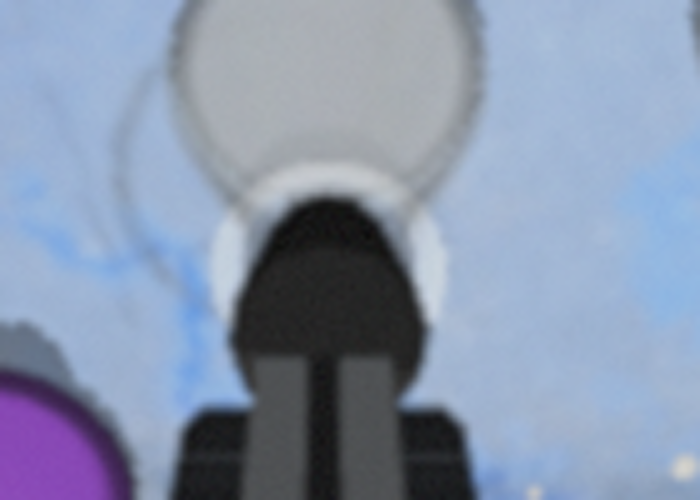

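The wrist crop shows the top disc centred at about (325.8,237), on the tool axis as predicted (325.4,237). Alignment is good, so I'll descend by force.

play_rows(targets=[{"linear": [0,0,-3],"twist": 0},{"linear": [0,0,-3],"twist": 0},{"linear": [0,0,-2],"twist": 0},{"linear": [0,0,0],"twist": 0}])

```text
time_s: 4.88
tcp_pos: [0.5072, -0.0373, 0.1513]
tool_rot: [-3.141, -0.0, 2.748]
ft_force: [0.7, 0.2, -0.3]
width: 0.0
grip_force: 0.0
```

play_rows(targets=[{"linear": [0,0,-2],"twist": 0},{"linear": [0,0,-2],"twist": 0},{"linear": [0,0,0],"twist": 0}])

```text
time_s: 5.25
tcp_pos: [0.5073, -0.0373, 0.1473]
tool_rot: [-3.141, -0.0, 2.748]
ft_force: [-0.5, 0.8, -0.7]
width: 0.0001
grip_force: 0.0
```

play_rows(targets=[{"linear": [0,0,-2],"twist": 0},{"linear": [0,0,-2],"twist": 0},{"linear": [0,0,0],"twist": 0}])

```text
time_s: 5.62
tcp_pos: [0.5072, -0.0372, 0.1433]
tool_rot: [-3.141, -0.0, 2.748]
ft_force: [-0.7, -0.3, 1.2]
width: -0.0001
grip_force: 0.0
```

play_rows(targets=[{"linear": [0,0,-2],"twist": 0},{"linear": [0,0,-2],"twist": 0}])

```text
time_s: 5.88
tcp_pos: [0.5074, -0.0372, 0.1394]
tool_rot: [3.142, 0.0, 2.748]
ft_force: [0.9, -0.3, 0.0]
width: -0.0003
grip_force: 0.0
```

play_rows(targets=[{"linear": [0,0,-2],"twist": 0},{"linear": [0,0,-1],"twist": 0}])

```text
time_s: 6.12
tcp_pos: [0.5073, -0.0373, 0.1363]
tool_rot: [-3.141, -0.0, 2.748]
ft_force: [-0.2, 0.1, 0.2]
width: 0.0001
grip_force: 0.0
```

```bash
python3 - <<'E'
from h import *
w=read_camera("wrist");c=read_camera("side");b=read_camera("scene")
f=lambda i:cv2.resize(i,(400,400),interpolation=cv2.INTER_CUBIC)
cv2.imwrite("pics/p5.png",np.vstack([np.hstack([f(c["image"][145:195,330:380]),f(b["image"][190:240,335:385])]),cv2.resize(w["image"][200:300,200:600],(800,200))]))
E
```

```text
(no output)
```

View pics/p5.png

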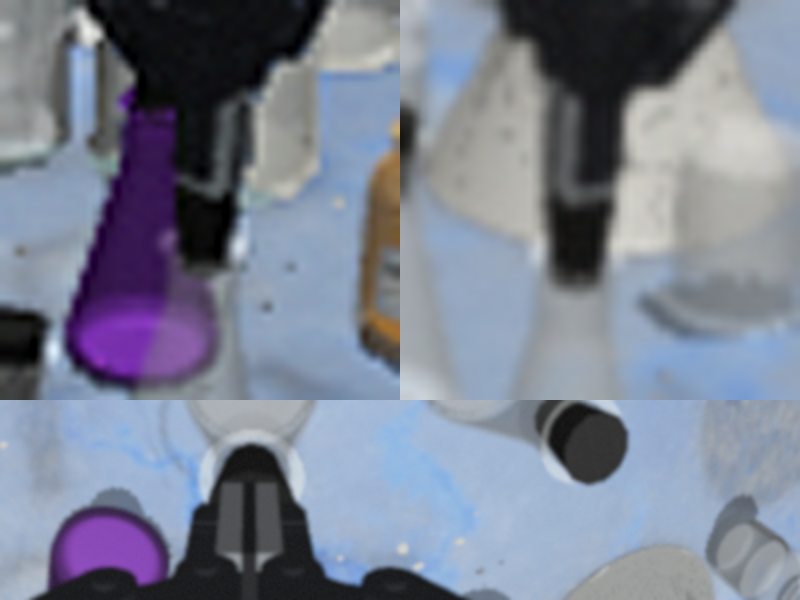

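The crops show the fingertips sitting centred just at the stopper's top, with the stopper still standing out. So the shut tips are about at the TCP. Pressing on slowly.

play_rows(targets=[{"linear": [0,0,-1],"twist": 0},{"linear": [0,0,-1],"twist": 0},{"linear": [0,0,-1],"twist": 0}])

```text
time_s: 6.65
tcp_pos: [0.5076, -0.0373, 0.1337]
tool_rot: [3.141, 0.0, 2.748]
ft_force: [-0.9, 0.0, 3.4]
width: -0.0001
grip_force: 1.8
```

play_rows(targets=[{"linear": [0,0,-1],"twist": 0},{"linear": [0,0,-1],"twist": 0},{"linear": [0,0,-1],"twist": 0}])

```text
time_s: 7.02
tcp_pos: [0.5075, -0.0372, 0.1305]
tool_rot: [3.142, 0.0, 2.748]
ft_force: [-0.6, -0.3, 3.7]
width: 0.0
grip_force: 1.8
```

play_rows(targets=[{"linear": [0,0,-1],"twist": 0},{"linear": [0,0,-1],"twist": 0},{"linear": [0,0,-1],"twist": 0}])

```text
time_s: 7.4
tcp_pos: [0.5075, -0.0373, 0.1275]
tool_rot: [3.142, 0.0, 2.748]
ft_force: [0.3, -0.9, 4.1]
width: 0.0002
grip_force: 1.8
```

play_rows(targets=[{"linear": [0,0,-1],"twist": 0},{"linear": [0,0,-1],"twist": 0}])

```text
time_s: 7.65
tcp_pos: [0.5075, -0.0373, 0.1254]
tool_rot: [3.142, 0.0, 2.748]
ft_force: [-0.0, -0.1, 4.2]
width: 0.0003
grip_force: 1.8
```

play_rows(targets=[{"linear": [0,0,-1],"twist": 0},{"linear": [0,0,0],"twist": 0}])

```text
time_s: 7.9
tcp_pos: [0.5074, -0.0373, 0.1243]
tool_rot: [-3.142, 0.0, 2.748]
ft_force: [0.3, -0.3, 0.8]
width: 0.0003
grip_force: 0.6
```

play_rows(targets=[{"linear": [0,0,-0.7],"twist": 0},{"linear": [0,0,0],"twist": 0}])

```text
time_s: 8.15
tcp_pos: [0.5075, -0.0372, 0.1238]
tool_rot: [3.142, 0.0, 2.748]
ft_force: [0.8, -0.1, 2.3]
width: -0.0001
grip_force: 1.0
```

play_rows(targets=[{"linear": [0,0,-0.7],"twist": 0}])

```text
time_s: 8.28
tcp_pos: [0.5074, -0.0373, 0.1231]
tool_rot: [3.142, 0.0, 2.748]
ft_force: [-0.1, 1.1, 2.8]
width: -0.0
grip_force: 1.7
```

play_rows(targets=[{"linear": [0,0,-0.7],"twist": 0}])

```text
time_s: 8.4
tcp_pos: [0.5076, -0.0373, 0.1228]
tool_rot: [3.141, 0.0, 2.748]
ft_force: [-3.1, -0.1, 13.9]
width: -0.0001
grip_force: 6.7
```

Hard stop felt at 13.9 N after about 12 mm of travel, so the stopper is home. Withdrawing straight up.

play_rows(targets=[{"linear": [0,0,1],"twist": 0},{"linear": [0,0,3],"twist": 0},{"linear": [0,0,10],"twist": 0},{"linear": [0,0,30],"twist": 0},{"linear": [0,0,40],"twist": 0},{"linear": [0,0,40],"twist": 0},{"linear": [0,0,0],"twist": 0},{"linear": [0,0,0],"twist": 0}])

```text
time_s: 9.4
tcp_pos: [0.507, -0.0372, 0.2462]
tool_rot: [-3.142, -0.0, 2.748]
ft_force: [-0.9, 0.1, -0.6]
width: -0.0003
grip_force: 0.0
```

```bash
python3 - <<'E'
from h import *
s=telemetry.sense();w=read_camera("wrist");print(s["tcp_pos"],s["ft_force"])
for st,ce in darks(w): print(st,ce,watz(s,w,*ce,.124))
# dark extent rows of stopper columns in scene/side, loose vs. others
for n,cols in dict(scene=[(274,190,215),(333,197,222),(357,205,240)],side=[(355,160,190),(332,178,200)]).items():
    im=read_camera(n)["image"].max(2)
    for u,a,z in cols: print(n,u,a,im[a:z,u].tolist())
E
```

```text
[ 0.50698616 -0.03717312  0.24623211] [-0.89285457  0.12791705 -0.55759242]
[   0    0  101  108 1315] [46.7 45.7] [ 0.21696971 -0.26720216  0.124     ]
[244  36  28  25 555] [257.8  48.4] [ 0.36682949 -0.04138367  0.124     ]
[527  52  21  20 346] [537.1  62. ] [0.46231124 0.21060507 0.124     ]
[  5 113  24  60 388] [ 16.4 142.1] [ 0.28700132 -0.38209589  0.124     ]
[424 169  25  24 437] [436.5 179.8] [0.53569952 0.06252722 0.124     ]
[314 179  23  26 449] [325.1 191.7] [ 0.50709242 -0.03718423  0.124     ]
scene 274 190 [173, 171, 171, 171, 149, 108, 67, 44, 40, 34, 21, 27, 56, 72, 79, 80, 80, 83, 110, 145, 164, 170, 173, 172, 172]
scene 333 197 [191, 185, 175, 170, 168, 129, 62, 42, 39, 30, 23, 25, 59, 79, 83, 80, 80, 85, 120, 153, 167, 172, 172, 174, 174]
scene 357 205 [193, 193, 193, 193, 195, 195, 193, 193, 194, 195, 192, 149, 76, 47, 40, 33, 23, 20, 27, 58, 74, 79, 79, 80, 86, 121, 153, 167, 174, 177, 178, 176, 178, 176, 176]
side 355 160 [169, 169, 167, 167, 168, 166, 167, 161, 152, 138, 121, 17, 28, 29, 26, 9, 14, 26, 63, 68, 65, 67, 66, 80, 113, 125, 132, 139, 140, 117]
side 332 178 [160, 164, 163, 165, 171, 125, 16, 28, 32, 22, 9, 8, 21, 57, 62, 62, 60, 58, 99, 161, 159, 167]
```

The loose stopper's profile now matches the others: about 6–7 px black, then 6 px grey in the neck. The flasks have not moved.

```bash
python3 -c "
from rig import workorder; print(workorder.close_job())"
```

```text
the job is handed in; nothing more can be done
None
```

I pressed the loose stopper home, felt the hard stop at about 14 N, withdrew straight up and handed the job in at about 10 s; the cameras then showed it level with the other two stoppers, all three flasks in place, and nothing else touched.

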